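# Kit the parts of the large CTD housing into the fitted tray

### The arm

A 6-joint arm with a two-finger parallel gripper is mounted at the origin on the work surface. World frame = base frame: x ahead of the robot, y to its left, z up, the work surface at z = 0. Lengths are in m, angles in degrees, forces in N, time in s.
With the tool pointing down it reaches from about 0.4 to 0.825 m from the base axis. Payload 7 kg.
Tool frame: the origin (TCP) lies midway between the tips of the shut fingers; the grasp point (between the pads) lies 19 mm behind it; z points along the fingers, y is the line along which they close (so a half turn about z gives the same grasp; the last joint's range is limited). The gripper opens to 88 mm and grips with 3 to 60 N. Pads are 19 mm wide; open, the fingers measure 130 mm over their backs; the gripper's body (78 mm by 193 mm) begins 47 mm behind the grasp point.
Start: joints at [79.991, 20.546, 0.682, 0, -70.136, -16.507], TCP at [0.301, 0.604, 0.227] pointing down, gripper open.
Joint ranges: [-176.03, 176.03], [-82.01, 121.73], [-58.28, 71.71], [-173.87, 95.51], [-174.79, -0.11], [-173.66, 173.66]. Speed limits (degrees/s): [136.94, 136.94, 172.46, 180, 180, 180].

### API

Orientations are given as [roll, pitch, yaw] about the fixed x, y, z axes, in that order (R = Rz(yaw) Ry(pitch) Rx(roll)).
In Python, from plant import r, eyes, workorder gives the robot as it stands.
- The arm moves only by the tool step_arm, never from a script. Its argument "plan" is a list of rows, each a list of 5 numbers: the shift along the tool's x, y, z each as a share of 25 cm, from -1 to 1, then the turn about the tool's z as a share of 60 degrees, from -1 to 1, then the finger opening in mm, from 0 to 87.6. In form: [[x, y, z, turn, jaw], ...]. A call has 1 to 12 rows; each row is the pose to reach, as a shift and turn from the pose commanded when the call began, along the tool's axes at that moment; what a row does not reach only later rows make up. A row lasts 1/12 s, in which the tool goes at most 41.7 mm and 7.16 degrees, less where a joint would pass 70% of its speed; a pose out of reach is approached as far as the arm can. A call with a number of a shift or a turn outside -1 to 1 is refused whole. A call with a gripper value outside its range is refused whole. The fingers move at their own pace and stop on an object; "newtons" is the grip in N (left out, the last holds). Time passes only in rows, so rows that repeat a pose let the fingers close. It gives the time, the measured TCP pose, the force, the opening and the grip force at its end, in the units of the state.
- r.get_state(): the state, without advancing time (a new reading comes with each control period).
- eyes.capture(name): name is "side" or "top" or "wrist"; returns the picture (400x640x3 uint8, red, green, blue); there is no depth.
- eyes.camera_model(name): a dict with "fov_y" (degrees; the focal length in pixels is half the picture's height over the tangent of half this angle, whatever the lens; pixels are square), "cx", "cy" (the principal point, pixels), "world_to_cam" (4x4, takes a point from world to camera coordinates); the wrist camera has in their place "hand_eye" (4x4, takes a point from camera to tool coordinates, whose origin is the TCP and whose axes are the flange's). Camera axes: x right, y up, looking along -z (the intrinsics and any distortion apply to the point x, -y, -z); pixel columns grow to the right and rows downward; lengths in m; the calibration is good to about 2 mm. A picture is of the moment at which its call begins: read the wrist's pose just before it. camera_model takes no time and is no camera call.
- workorder.close_job(): hands the job in; it is judged then, once.
The state is a dict: "time_s": time; "joints": joint angles; "qd": joint speeds; "joint_torque": joint torques, N m; "tcp_pos": TCP position; "eef_rot": TCP orientation; "contact_force": force on the tool from outside, world axes, zero at the start; "moment": the same for the moment, N m; "gripper_width": finger opening in m; "gripper_force": force on a finger pad.
Only numpy, scipy, OpenCV 4.12 (cv2) and the standard library are available. Lean on these libraries where they do the work, as an engineer would, in place of code of your own. Each camera call takes 0.05 s, during which the arm holds its last target. There are 200 camera calls.

### The job

Kit up the parts of the large CTD housing: put the large brass end cap, the white sensor guard, the blue cell holder and the thick titanium plug into the tray, each in the insert shaped for it, the same way up as it stands now and fully home, lowered in rather than dropped. The small brass end cap and the slim plug belong to another instrument: leave them standing where they are.

Things in the scene. Friction and masses are not known exactly. Their poses are not given: they have to be found in the camera images.
- end_cap_c (a point): the large brass pressure-housing end cap, wanted; turned, standing on its flange: flange 60 mm diameter, 12 mm thick; on it a spigot of 44 mm diameter with two black O-rings and a counterbore, up to 44 mm. About 0.45 kg. Point: on its axis, half-way up (22 mm above its underside); z up
- guard_c (a point): the white acetal sensor guard, wanted; a round cage 48 mm tall, standing: two rings of 56 mm outer and 40 mm inner diameter joined by six bars, the upper ring 13 mm tall; open right through. About 70 g. Point: on its axis, half-way up (24 mm above its underside); z up
- holder_c (a point): the blue anodized aluminium conductivity cell holder, wanted; a split clamp block 60 mm long (its x), 32 mm wide (its y), 44 mm tall (z), lying bore level. About 0.16 kg. Either way round will do. Point: its centre (22 mm above its underside)
- thick_plug_c (a point): the thick titanium bulkhead plug, wanted; standing on its hexagon head, thread up: head and flange 36 mm across, black rubber seat above, ending 18 mm up; then a threaded shank of 20 mm diameter up to 48 mm. About 0.13 kg. Point: on its axis, half-way up (24 mm above its underside); z up
- small_cap_c (a point): a small brass end cap of the same pattern, not wanted: flange 40 mm diameter, spigot 28 mm diameter, 34 mm tall. Point: on its axis, half-way up (17 mm)
- slim_plug_c (a point): a slim titanium bulkhead plug of the same pattern, not wanted: flange 24 mm across, shank 10 mm diameter, 44 mm tall. Point: on its axis, half-way up (22 mm)
- cap_insert: dark square insert 88 x 88 x 12 mm with a pale core, one of four lying two by two (91 mm pitch, any order) in a low fixed tray whose walls rise 18 mm above the bench. Origin: middle of its underside, 4 mm above the bench; x, y along its sides. This one has the wide round recess, 76 mm diameter, for the large end cap. The recess floor is 4 mm above the origin and its rim 12 mm above.
- plug_insert: dark square insert 88 x 88 x 12 mm with a pale core, one of four lying two by two (91 mm pitch, any order) in a low fixed tray whose walls rise 18 mm above the bench. Origin: middle of its underside, 4 mm above the bench; x, y along its sides. This one has the narrow round recess, 52 mm diameter, for the thick plug. The recess floor is 4 mm above the origin and its rim 12 mm above.
- holder_insert: dark square insert 88 x 88 x 12 mm with a pale core, one of four lying two by two (91 mm pitch, any order) in a low fixed tray whose walls rise 18 mm above the bench. Origin: middle of its underside, 4 mm above the bench; x, y along its sides. This one has the oblong recess, 76 mm along its x by 48 mm along its y, for the cell holder. The recess floor is 4 mm above the origin and its rim 12 mm above.
- guard_insert: dark square insert 88 x 88 x 12 mm with a pale core, one of four lying two by two (91 mm pitch, any order) in a low fixed tray whose walls rise 18 mm above the bench. Origin: middle of its underside, 4 mm above the bench; x, y along its sides. No recess: a white post, 22 mm diameter, stands in its middle up to 36 mm above the origin; the guard goes around it and rests on the insert's top, 12 mm above the origin
Mind the look-alikes: they are no part of the job. What is shaped like the holder_insert but purple is not meant.

How it is judged:
By the outcome, as a careful person would: the job done as asked, in the order asked, and still so for the second after the job is handed in, with the robot touching nothing.
It also fails if it takes over 115 s, if anything falls off the work surface, if the arm or the gripper's body presses on something with over 40 N, if the wrist force passes 120 N, or if a joint passes its speed limit or range.

## Working session

There is one attempt and no reset: what is moved stays moved. The work goes in short steps, Python scripts to look and compute and a tool call to move; the robot and the scene stay as the last step left them, time stands still between calls to the robot, and variables do not carry over. Pictures are saved under pics/ and viewed, at most 14 in all, crops included, and the job is handed in when it is done.

Besides the shell and the picture viewer there is one more tool, called after "Request:" as a command line: name --pt "numbers of a row" for each row, then --argument value for the rest. step_arm: Moves the arm, as the interface text tells. Its arguments: {"type":"object","properties":{"plan":{"type":"array"},"newtons":{"type":"number"}},"required":["plan"]}

```bash
mkdir -p pics; ls; python3 - <<'E'
from plant import r,eyes
import cv2
for n in("top","side"):
    im=eyes.capture(n); cv2.imwrite(f"pics/{n}0.png",im[:,:,::-1])
    print({k:(v if not hasattr(v,'tolist') else v.tolist()) for k,v in eyes.camera_model(n).items()})
print(eyes.camera_model("wrist"))
print(r.get_state())
E
```

```text
pics
{'fov_y': 56.85520734754617, 'cx': 319.87259806819037, 'cy': 202.50799997244678, 'world_to_cam': [[-0.02453528083348969, -0.9996045039993109, -0.013742473529671138, 0.028649735526975095], [0.993273780778202, -0.025931323132737074, 0.11284840671964175, -0.4572387094202606], [-0.11316013614784096, -0.010881271289582562, 0.9935171772657604, -0.8270908081876782], [0.0, 0.0, 0.0, 1.0]]}
{'fov_y': 43.57302587861342, 'cx': 313.28239800588204, 'cy': 198.0327768018302, 'world_to_cam': [[-0.9868627455270467, -0.16086550328250954, 0.01497368840615932, 0.4896890726406997], [0.1301451819309676, -0.7366279678909239, 0.6636576440764044, -0.07405035188893117], [-0.09572958325917437, 0.6568877581250488, 0.747886569015965, -1.3440578483190866], [0.0, 0.0, 0.0, 1.0]]}
{'fov_y': 60.11758622122814, 'cx': 320.55128670608565, 'cy': 201.77382809362388, 'hand_eye': array([[ 1.22845076e-03,  9.67928991e-01,  2.51220936e-01,
         6.69069754e-02],
       [ 9.99999244e-01, -1.17654565e-03, -3.56806186e-04,
        -9.40699951e-04],
       [-4.97901517e-05,  2.51221185e-01, -9.67929705e-01,
        -1.57941345e-01],
       [ 0.00000000e+00,  0.00000000e+00,  0.00000000e+00,
         1.00000000e+00]])}
{'time_s': 0.1, 'joints': array([ 7.99896943e+01,  2.05862506e+01,  6.40268205e-01, -1.66887173e-02,
       -7.01345793e+01, -1.65087033e+01]), 'qd': array([-0.07178875, -0.1458723 ,  0.19044297,  0.09033353, -0.10309401,
       -0.07590441]), 'joint_torque': array([-6.45141772e-04, -5.84163952e+01,  2.93754315e+01,  7.01553002e+00,
        1.02662118e-02, -4.93181142e-05]), 'tcp_pos': array([0.30120366, 0.60360515, 0.22574132]), 'eef_rot': array([ 1.79918301e+02, -7.85175894e-03, -2.65246855e+01]), 'contact_force': array([-0.23185061,  0.64143097, -0.76958863]), 'moment': array([ 0.02353008,  0.02177092, -0.01348676]), 'gripper_force': 0.0, 'gripper_width': 0.08721835639532984}
```

View pics/top0.png

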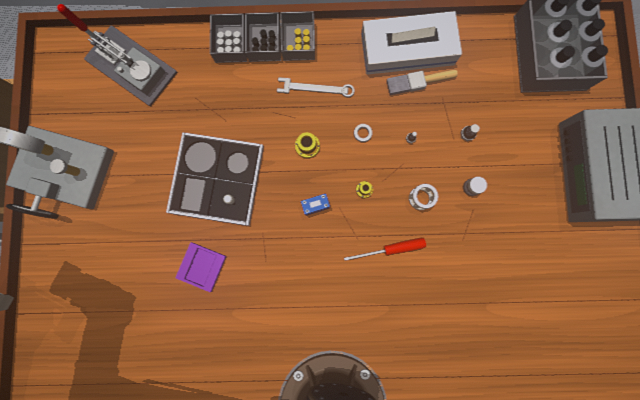

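View pics/side0.png

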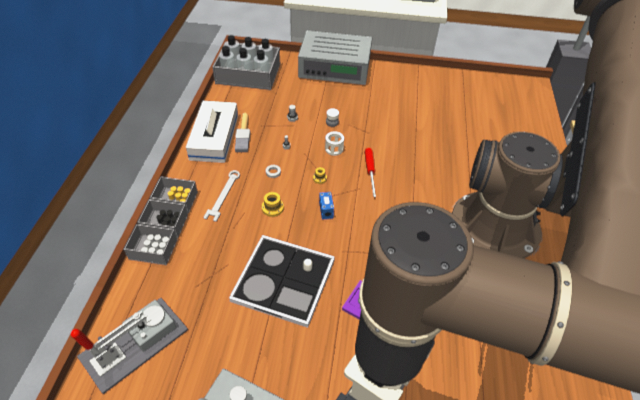

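The top view shows the tray at (215,178), with the wide recess at (200,157), narrow recess (238,163), oblong (193,193) and post (228,199). The parts are the cap (307,144), guard (424,196), holder (315,204) and thick plug (470,131). The unwanted small cap is at (364,188) and the slim plug at (411,137). The purple decoy is at (201,267). The side view agrees.

```bash
cat > h.py <<'E'
import numpy as np, cv2
from scipy.spatial.transform import Rotation as R
from plant import r,eyes
def tool(s=None):
    s=s or r.get_state(); T=np.eye(4); T[:3,:3]=R.from_euler('xyz',s['eef_rot'],degrees=True).as_matrix(); T[:3,3]=s['tcp_pos']; return T
def c2w(n,T=None):
    m=eyes.camera_model(n)
    return T@m['hand_eye'] if n=='wrist' else np.linalg.inv(np.array(m['world_to_cam']))
def ray(n,uv,z,T=None):
    m=eyes.camera_model(n); f=200/np.tan(np.radians(m['fov_y']/2)); M=c2w(n,T)
    d=M[:3,:3]@np.array([(uv[0]-m['cx'])/f,-(uv[1]-m['cy'])/f,-1]); o=M[:3,3]
    return o+d*(z-o[2])/d[2]
def proj(n,p,T=None):
    m=eyes.camera_model(n); f=200/np.tan(np.radians(m['fov_y']/2)); q=np.linalg.inv(c2w(n,T))@np.append(p,1)
    return np.array([m['cx']-f*q[0]/q[2], m['cy']+f*q[1]/q[2]])
def snap(name):
    T=tool(); im=eyes.capture('wrist'); cv2.imwrite(f'pics/{name}.png',im[:,:,::-1]); return T,im
def go(T,p,yaw=None):
    """shares for tool to reach world p (and yaw), from pose T"""
    d=T[:3,:3].T@(np.array(p)-T[:3,3])/0.25
    t=0
    if yaw is not None:
        y0=R.from_matrix(T[:3,:3]).as_euler('xyz',degrees=True)[2]
        t=-(((yaw-y0)+90)%180-90)/60   # tool z is down
    return np.round(d,3),round(t,3)
E
python3 - <<'E'
from h import *
top=cv2.imread('pics/top0.png'); 
P=dict(cap=((307,144),.03),guard=((424,196),.024),holder=((315,204),.022),plug=((470,131),.024),small=((364,188),.02),slim=((411,137),.022),ring=((363,132),.005),white=((475,186),.03),
 Icap=((200,157),.008),Iplug=((238,163),.008),Ihold=((193,193),.008),Ipost=((228,199),.04),
 t1=((183,133),.018),t2=((263,145),.018),t3=((248,224),.018),t4=((167,212),.018))
for k,(uv,z) in P.items():
    p=ray('top',uv,z); print(k,p.round(3),np.hypot(*p[:2]).round(3),'side px',proj('side',p).round())
hsv=cv2.cvtColor(top,cv2.COLOR_BGR2HSV)
m=cv2.inRange(hsv,(100,100,60),(125,255,255)); m[:180]=0;m[230:]=0;m[:,:290]=0;m[:,345:]=0
c=max(cv2.findContours(m,0,2)[0],key=cv2.contourArea); print('blue',cv2.minAreaRect(c))
E
```

```text
cap [0.596 0.044 0.03 ] 0.598 side px [274. 201.]
guard [ 0.467 -0.224  0.024] 0.518 side px [335. 143.]
holder [0.455 0.028 0.022] 0.456 side px [327. 206.]
plug [ 0.618 -0.34   0.024] 0.706 side px [293. 113.]
small [ 0.49  -0.087  0.02 ] 0.497 side px [320. 175.]
slim [ 0.608 -0.202  0.022] 0.641 side px [288. 143.]
ring [ 0.629 -0.091  0.005] 0.635 side px [273. 171.]
white [ 0.486 -0.34   0.03 ] 0.593 side px [334. 116.]
Icap [0.577 0.303 0.008] 0.652 side px [259. 289.]
Iplug [0.56  0.211 0.008] 0.599 side px [275. 258.]
Ihold [0.49  0.318 0.008] 0.585 side px [294. 300.]
Ipost [0.47  0.226 0.04 ] 0.521 side px [309. 261.]
t1 [0.635 0.341 0.018] 0.72 side px [231. 297.]
t2 [0.6   0.149 0.018] 0.618 side px [264. 234.]
t3 [0.413 0.185 0.018] 0.453 side px [334. 256.]
t4 [0.446 0.375 0.018] 0.582 side px [309. 323.]
blue ((314.767578125, 203.4945831298828), (13.601473808288574, 25.585472106933594), 72.89727020263672)
```

The side-view reprojections match, and the pitch and reach are plausible. I'm moving over the tray first.

Request:
step_arm --pt "1 0.9 -0.1 -0.275 70" --pt "1 0.9 -0.1 -0.275 70" --pt "1 0.9 -0.1 -0.275 70" --pt "1 0.9 -0.1 -0.275 70" --pt "1 0.9 -0.1 -0.275 70" --pt "1 0.9 -0.1 -0.275 70" --pt "1 0.9 -0.1 -0.275 70" --pt "1 0.9 -0.1 -0.275 70" --pt "1 0.9 -0.1 -0.275 70" --pt "1 0.9 -0.1 -0.275 70"

```text
time_s: 0.93
tcp_pos: [0.4252, 0.2889, 0.252]
eef_rot: [-180.0, -0.0, -10.2]
contact_force: [0.1, 0.6, -0.1]
gripper_width: 0.07
gripper_force: 0.0
```

Request:
step_arm --pt "0.4 0 0 0 60" --pt "0.4 0 0 0 60" --pt "0.4 0 0 0 60" --pt "0.4 0 0 0 60" --pt "0.4 0 0 0 60"

```text
time_s: 1.35
tcp_pos: [0.5233, 0.2741, 0.2501]
eef_rot: [179.9, 0.1, -10.1]
contact_force: [-0.1, -0.1, 0.2]
gripper_width: 0.0601
gripper_force: 0.0
```

```bash
python3 - <<'E'
from h import *
s=r.get_state(); print(s['time_s'],s['tcp_pos'],s['eef_rot'],s['joints'])
T,im=snap('w_tray')
for k,p in dict(Icap=(.577,.303,.008),Iplug=(.56,.211,.008),Ihold=(.49,.318,.008),Ipost=(.47,.226,.04),cap=(.596,.044,.044)).items(): print(k,proj('wrist',p,T).round())
E
```

```text
1.35 [0.52334224 0.27411237 0.25008011] [ 1.79900883e+02  8.60673475e-02 -1.00717428e+01] [ 4.65771489e+01  1.19248059e+01 -8.16444001e+00 -1.85143243e-02
 -7.00408659e+01  3.33575223e+01]
Icap [288. 129.]
Iplug [370. 130.]
Ihold [290. 205.]
Ipost [372. 215.]
cap [538.  65.]
```

View pics/w_tray.png

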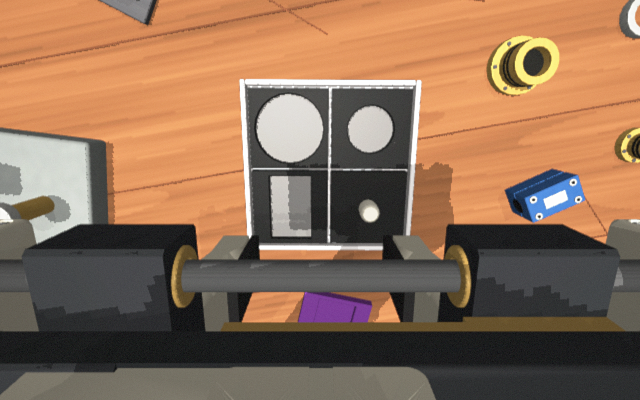

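The wrist view shows the cap recess at (290,128), plug recess (370,129), holder recess (291,206) and post top (369,211). The cap spigot top is at (536,61) and the holder top at (552,200). The tray is square to the tool at yaw -10°, and everything falls within a few pixels of prediction.

```bash
python3 - <<'E'
from h import *
T=tool()
for k,(uv,z) in dict(Icap=((290,128),.008),Iplug=((370,129),.008),Ihold=((291,206),.008),post=((370,210),.04),cap=((536,61),.044)).items():
    print(k,ray('wrist',uv,z,T).round(4))
print(go(T,ray('wrist',(536,61),.044,T)[:2].tolist()+[.16],-10))
E
```

```text
Icap [0.5774 0.3005 0.008 ]
Iplug [0.5607 0.2112 0.008 ]
Ihold [0.4873 0.3171 0.008 ]
post [0.4757 0.2275 0.04  ]
cap [0.6    0.0458 0.044 ]
(array([0.464, 0.846, 0.362]), np.float64(-0.0))
```

Request:
step_arm --pt "0.46 0.84 0.3 0 60" --pt "0.46 0.84 0.3 0 60" --pt "0.46 0.84 0.3 0 60" --pt "0.46 0.84 0.3 0 60" --pt "0.46 0.84 0.3 0 60" --pt "0.46 0.84 0.3 0 60" --pt "0.46 0.84 0.3 0 60" --pt "0.46 0.84 0.3 0 60" --pt "0.46 0.84 0.3 0 60"

```text
time_s: 2.15
tcp_pos: [0.5995, 0.0476, 0.1768]
eef_rot: [-180.0, -0.0, -10.0]
contact_force: [0.0, 0.2, -0.1]
gripper_width: 0.0598
gripper_force: 0.0
```

```bash
python3 - <<'E'
from h import *
T,im=snap('w_cap'); print(T[:3,3],proj('wrist',(.6,.0455,.044),T))
E
```

```text
[0.59949107 0.04759772 0.17684107] [323.94870698 191.54671133]
```

View pics/w_cap.png

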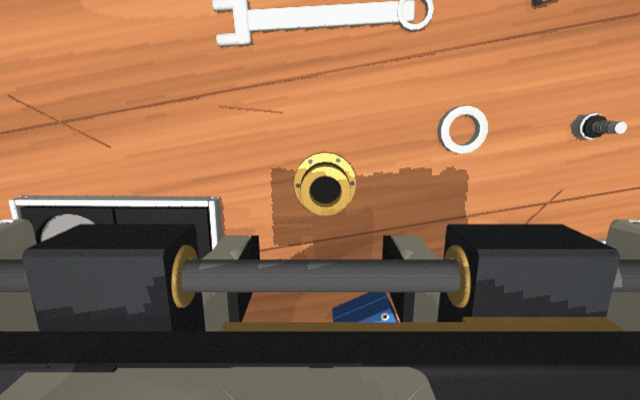

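The cap's spigot top is at (325,190), within 2 px of prediction, so I'm descending and gripping.

Request:
step_arm --newtons 35 --pt "0.005 0.008 0.15 0 60" --pt "0.005 0.008 0.3 0 60" --pt "0.005 0.008 0.45 0 60" --pt "0.005 0.008 0.55 0 60" --pt "0.005 0.008 0.61 0 60" --pt "0.005 0.008 0.635 0 60" --pt "0.005 0.008 0.635 0 60" --pt "0.005 0.008 0.635 0 36" --pt "0.005 0.008 0.635 0 36" --pt "0.005 0.008 0.635 0 36" --pt "0.005 0.008 0.635 0 36" --pt "0.005 0.008 0.635 0 36"

```text
time_s: 3.2
tcp_pos: [0.6015, 0.0449, 0.0195]
eef_rot: [-179.9, -0.1, -10.0]
contact_force: [-1.8, 1.0, 7.4]
gripper_width: 0.0436
gripper_force: 35.0
```

Request:
step_arm --pt "0 0 -0.05 0 36" --pt "0 0 -0.15 0 36" --pt "0 0 -0.3 0 36" --pt "-0.04 -0.14 -0.4 0 36" --pt "-0.08 -0.3 -0.4 0 36" --pt "-0.12 -0.45 -0.4 0 36" --pt "-0.16 -0.6 -0.4 0 36" --pt "-0.2 -0.75 -0.4 0 36" --pt "-0.25 -0.9 -0.4 0 36" --pt "-0.27 -0.99 -0.4 0 36" --pt "-0.27 -0.99 -0.4 0 36" --pt "-0.27 -0.99 -0.4 0 36"

```text
time_s: 4.2
tcp_pos: [0.5764, 0.3015, 0.1174]
eef_rot: [180.0, 0.0, -9.9]
contact_force: [0.0, -1.3, -4.6]
gripper_width: 0.0429
gripper_force: 35.0
```

```bash
python3 - <<'E'
from h import *
T,im=snap('w_cap2'); print(T[:3,3],go(T,(.578,.301,.03),-10)); 
E
```

```text
[0.57643913 0.30148317 0.11741888] (array([0.007, 0.001, 0.35 ]), np.float64(0.002))
```

View pics/w_cap2.png

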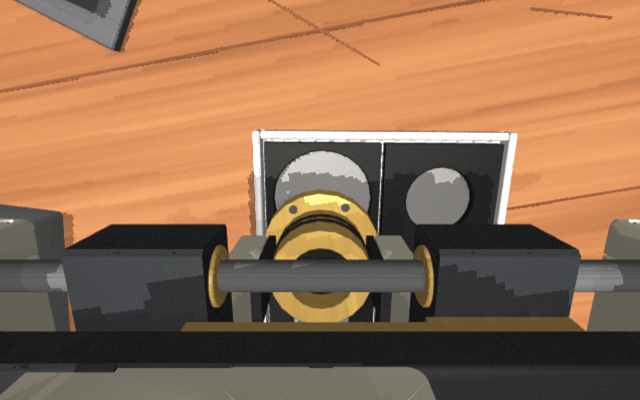

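The cap is held upright, centred between the fingers at column 322 over the wide recess. I'm lowering it.

Request:
step_arm --pt "0.005 0 0.12 0 36" --pt "0.005 0 0.22 0 36" --pt "0.005 0 0.28 0 36" --pt "0.005 0 0.31 0 36" --pt "0.005 0 0.33 0 36" --pt "0.005 0 0.345 0 36" --pt "0.005 0 0.355 0 36" --pt "0.005 0 0.36 0 36" --pt "0.005 0 0.36 0 36"

```text
time_s: 5.0
tcp_pos: [0.5788, 0.3, 0.0284]
eef_rot: [-180.0, -0.0, -10.0]
contact_force: [0.6, -0.6, -3.1]
gripper_width: 0.0435
gripper_force: 35.0
```

Request:
step_arm --pt "0 0 0.004 0 36" --pt "0 0 0.008 0 36" --pt "0 0 0.008 0 36"

```text
time_s: 5.25
tcp_pos: [0.5789, 0.3003, 0.0275]
eef_rot: [-179.9, -0.1, -10.0]
contact_force: [-4.0, -0.3, 5.0]
gripper_width: 0.0433
gripper_force: 35.0
```

Request:
step_arm --pt "0 0 0 0 60" --pt "0 0 0 0 60" --pt "0 0 0 0 60" --pt "0 0 0 0 60" --pt "0 0 -0.08 0 60" --pt "0 0 -0.24 0 60" --pt "0 0 -0.4 0 70" --pt "0 0.1 -0.5 0 70" --pt "0 0.25 -0.5 0 70" --pt "0 0.4 -0.5 0 70" --pt "0 0.55 -0.5 0 70" --pt "0 0.7 -0.5 0 70"

```text
time_s: 6.25
tcp_pos: [0.5475, 0.1262, 0.1512]
eef_rot: [-180.0, -0.0, -10.0]
contact_force: [0.4, -0.2, -0.2]
gripper_width: 0.07
gripper_force: 0.0
```

Request:
step_arm --pt "0 0.16 0 0 70" --pt "0 0.32 0 0 70" --pt "-0.02 0.48 0 0 70" --pt "-0.04 0.64 0 0 70" --pt "-0.06 0.8 0 0 70" --pt "-0.08 0.96 0 0 70" --pt "-0.08 0.98 0 0 70"

```text
time_s: 6.83
tcp_pos: [0.4832, -0.1143, 0.1509]
eef_rot: [180.0, 0.0, -10.2]
contact_force: [0.3, 0.1, 0.3]
gripper_width: 0.0701
gripper_force: 0.0
```

Request:
step_arm --pt "0 0.16 0 0 70" --pt "0 0.3 0 0 70" --pt "0 0.44 0 0 70" --pt "0 0.46 0.1 0 70" --pt "0 0.46 0.1 0 70"

```text
time_s: 7.25
tcp_pos: [0.4632, -0.2249, 0.1228]
eef_rot: [-180.0, 0.2, -10.3]
contact_force: [-1.8, -0.5, -2.1]
gripper_width: 0.07
gripper_force: 0.0
```

```bash
python3 - <<'E'
from h import *
T,im=snap('w_guard'); print(r.get_state()['time_s'],T[:3,3],proj('wrist',(.467,-.224,.048),T)); 
E
```

```text
7.3 [ 0.46321695 -0.22488525  0.1227708 ] [319.71704938 205.80785938]
```

View pics/w_guard.png

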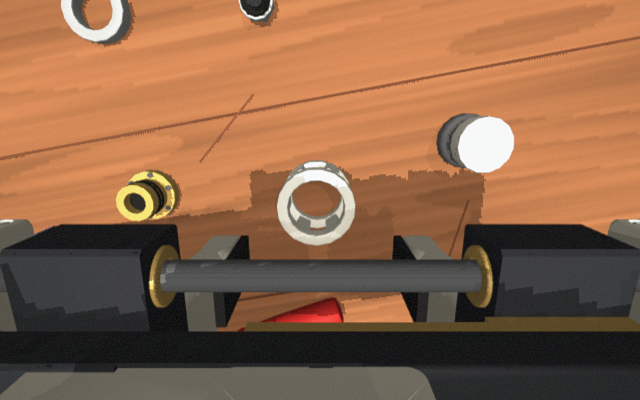

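The guard's top ring is centred at (316,205), 4 px left of prediction. The small cap (145,200) and the white decoy (480,143) are well clear.

Request:
step_arm --newtons 15 --pt "0.014 -0.015 0.1 0 70" --pt "0.014 -0.015 0.22 0 70" --pt "0.014 -0.015 0.32 0 70" --pt "0.014 -0.015 0.38 0 70" --pt "0.014 -0.015 0.395 0 70" --pt "0.014 -0.015 0.395 0 70" --pt "0.014 -0.015 0.395 0 45" --pt "0.014 -0.015 0.395 0 45" --pt "0.014 -0.015 0.395 0 45" --pt "0.014 -0.015 0.395 0 45" --pt "0.014 -0.015 0.395 0 45"

```text
time_s: 8.22
tcp_pos: [0.471, -0.2204, 0.0285]
eef_rot: [-180.0, -0.2, -10.0]
contact_force: [0.1, 2.2, 7.2]
gripper_width: 0.0555
gripper_force: 14.8
```

Request:
step_arm --pt "0 0 0 0 66" --pt "0 0 0 0 66" --pt "0 0 0.02 0 66" --pt "0 0 0.025 0 66" --pt "0 0 0.025 0 45" --pt "0 0 0.025 0 45" --pt "0 0 0.025 0 45" --pt "0 0 0.025 0 45" --pt "0 0 0.025 0 45"

```text
time_s: 8.97
tcp_pos: [0.4698, -0.2204, 0.0208]
eef_rot: [180.0, 0.0, -10.0]
contact_force: [-0.4, -0.8, -0.6]
gripper_width: 0.0556
gripper_force: 15.0
```

```bash
python3 - <<'E'
from h import *
T=tool(); print(T[:3,3],go(T,(.4726,.2272,.1),-10))
E
```

```text
[ 0.46982537 -0.22039304  0.02076473] (array([-0.3  , -1.765, -0.317]), np.float64(-0.0))
```

Request:
step_arm --pt "0 0 -0.05 0 45" --pt "0 0 -0.15 0 45" --pt "0 0 -0.28 0 45" --pt "0 -0.1 -0.36 0 45" --pt "-0.03 -0.25 -0.36 0 45" --pt "-0.06 -0.4 -0.36 0 45" --pt "-0.09 -0.55 -0.36 0 45" --pt "-0.12 -0.7 -0.36 0 45" --pt "-0.15 -0.85 -0.36 0 45" --pt "-0.15 -0.9 -0.36 0 45"

```text
time_s: 9.8
tcp_pos: [0.4719, 0.0113, 0.1113]
eef_rot: [-179.9, -0.1, -9.9]
contact_force: [0.4, -0.0, -0.3]
gripper_width: 0.0559
gripper_force: 15.0
```

Request:
step_arm --pt "-0.03 -0.15 0 0 45" --pt "-0.06 -0.3 0 0 45" --pt "-0.09 -0.45 0 0 45" --pt "-0.12 -0.6 0 0 45" --pt "-0.14 -0.75 0 0 45" --pt "-0.15 -0.84 0 0 45" --pt "-0.15 -0.865 0 0 45" --pt "-0.15 -0.865 0 0 45"

```text
time_s: 10.47
tcp_pos: [0.4729, 0.2288, 0.1105]
eef_rot: [180.0, 0.0, -9.9]
contact_force: [-0.4, -0.1, -0.9]
gripper_width: 0.056
gripper_force: 15.0
```

```bash
python3 - <<'E'
from h import *
T,im=snap('w_guard2'); print(r.get_state()['gripper_width'],T[:3,3],go(T,(.4726,.2272,.0368),-10),proj('wrist',(.4726,.2272,.04),T),proj('wrist',(.578,.301,.052),T))
E
```

```text
0.055618339275664945 [0.47285987 0.22877608 0.1105432 ] (array([0.   , 0.006, 0.295]), np.float64(0.002)) [324.18589963 212.8343344 ] [170.7701152   69.79186108]
```

View pics/w_guard2.png

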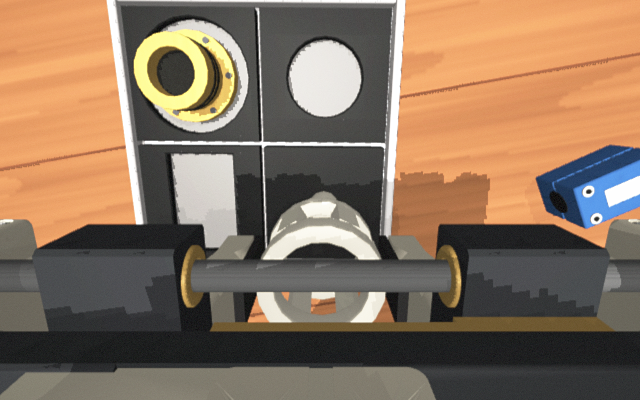

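The cap sits flat in its recess (172,70). The guard is held upright, with the post just above its rim near (322,202) as predicted. I'm lowering it.

Request:
step_arm --pt "0.006 0.005 0.06 0 45" --pt "0.006 0.005 0.13 0 45" --pt "0.006 0.005 0.19 0 45" --pt "0.006 0.005 0.24 0 45" --pt "0.006 0.005 0.27 0 45" --pt "0.006 0.005 0.285 0 45" --pt "0.006 0.005 0.292 0 45" --pt "0.006 0.005 0.298 0 45" --pt "0.006 0.005 0.3 0 45" --pt "0.006 0.005 0.3 0 45"

```text
time_s: 11.35
tcp_pos: [0.4744, 0.2257, 0.0365]
eef_rot: [-180.0, -0.0, -10.0]
contact_force: [-0.6, -0.4, 0.3]
gripper_width: 0.0558
gripper_force: 15.0
```

Request:
step_arm --pt "0 0 0.004 0 45" --pt "0 0 0.008 0 45" --pt "0 0 0.008 0 45"

```text
time_s: 11.6
tcp_pos: [0.4746, 0.2258, 0.0358]
eef_rot: [-180.0, -0.1, -10.0]
contact_force: [-3.1, -3.8, 16.6]
gripper_width: 0.0554
gripper_force: 15.0
```

Request:
step_arm --pt "0 0 -0.006 0 66" --pt "0 0 -0.006 0 66" --pt "0 0 -0.006 0 66" --pt "0 0 -0.08 0 66" --pt "0 0 -0.22 0 60" --pt "0 0 -0.36 0 56" --pt "0.02 0.1 -0.44 0.1 56" --pt "0.04 0.25 -0.44 0.2 56" --pt "0.06 0.4 -0.44 0.35 56" --pt "0.06 0.55 -0.44 0.45 56" --pt "0.06 0.7 -0.44 0.55 56" --pt "0.06 0.78 -0.44 0.65 56"

```text
time_s: 12.6
tcp_pos: [0.4533, 0.0283, 0.1436]
eef_rot: [180.0, 0.0, -49.4]
contact_force: [0.0, -0.1, 0.5]
gripper_width: 0.0557
gripper_force: 0.0
```

Request:
step_arm --pt "0 0 0 0.12 56" --pt "0 0 0 0.24 56" --pt "0 0 0 0.35 56" --pt "0 0 0 0.4 56" --pt "0 0 0 0.4 56"

```text
time_s: 13.02
tcp_pos: [0.4548, 0.031, 0.1437]
eef_rot: [-180.0, 0.0, -73.2]
contact_force: [0.4, 0.1, 0.1]
gripper_width: 0.0558
gripper_force: 0.0
```

```bash
python3 - <<'E'
from h import *
T,im=snap('w_hold'); print(r.get_state()['eef_rot'],T[:3,3],proj('wrist',(.455,.028,.044),T))
hsv=cv2.cvtColor(im,cv2.COLOR_RGB2HSV)
m=cv2.inRange(hsv,(100,100,40),(125,255,255)); c=max(cv2.findContours(m,0,2)[0],key=cv2.contourArea); print(cv2.minAreaRect(c),cv2.boundingRect(c))
E
```

```text
[ 1.79998110e+02  6.62900213e-03 -7.29475758e+01] [0.45481695 0.03102943 0.14373444] [321.83246946 197.37875281]
((322.71099853515625, 193.15017700195312), (40.42210006713867, 80.06487274169922), 0.8425243496894836) (302, 153, 42, 81)
```

View pics/w_hold.png

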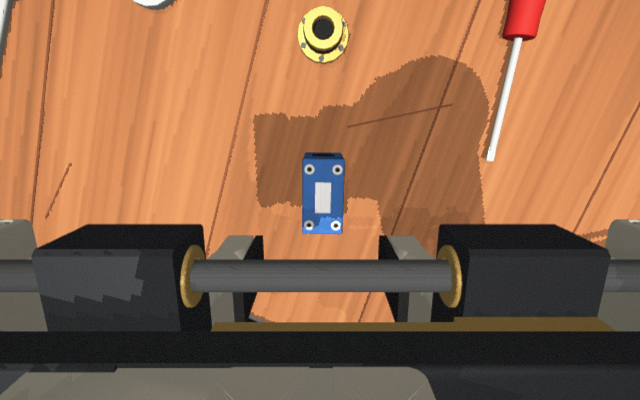

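The holder's top face is centred at (323,196) and aligned within 1° of the fingers, so I'm descending and gripping.

Request:
step_arm --newtons 25 --pt "0.012 0.003 0.12 0 56" --pt "0.012 0.003 0.26 0 56" --pt "0.012 0.003 0.38 0 56" --pt "0.012 0.003 0.47 0 56" --pt "0.012 0.003 0.51 0 56" --pt "0.012 0.003 0.52 0 56" --pt "0.012 0.003 0.52 0 22" --pt "0.012 0.003 0.52 0 22" --pt "0.012 0.003 0.52 0 22" --pt "0.012 0.003 0.52 0 22" --pt "0.012 0.003 0.52 0 22" --pt "0.012 0.003 0.52 0 22"

```text
time_s: 14.07
tcp_pos: [0.4554, 0.0281, 0.0147]
eef_rot: [-179.9, 0.0, -73.0]
contact_force: [-1.7, 1.2, 8.2]
gripper_width: 0.0322
gripper_force: 25.0
```

```bash
python3 - <<'E'
from h import *
T=tool(); print(T[:3,3],r.get_state()['gripper_force'],go(T,(.4884,.3168,.11),-10))
E
```

```text
[0.45541527 0.02814912 0.01470583] 24.957505390048027 (array([-1.066, -0.464, -0.38 ]), np.float64(-1.05))
```

Request:
step_arm --pt "0 0 -0.05 0 22" --pt "0 0 -0.15 0 22" --pt "0 0 -0.3 0 22" --pt "-0.08 -0.03 -0.42 -0.1 22" --pt "-0.22 -0.09 -0.46 -0.2 22" --pt "-0.36 -0.15 -0.46 -0.3 22" --pt "-0.5 -0.22 -0.46 -0.4 22" --pt "-0.64 -0.28 -0.46 -0.5 22" --pt "-0.78 -0.34 -0.46 -0.6 22" --pt "-0.9 -0.4 -0.46 -0.7 22" --pt "-1 -0.44 -0.46 -0.8 22" --pt "-1 -0.44 -0.46 -0.9 22"

```text
time_s: 15.07
tcp_pos: [0.4879, 0.304, 0.1287]
eef_rot: [-179.9, -0.1, -18.5]
contact_force: [-0.2, -0.0, -1.3]
gripper_width: 0.0321
gripper_force: 25.0
```

```bash
python3 - <<'E'
from h import *
T=tool(); print(T[:3,3],r.get_state()['eef_rot'],go(T,(.4884,.3168,.0235),-10))
E
```

```text
[0.48794569 0.30395498 0.12872254] [-1.79901920e+02 -5.06130663e-02 -1.85412132e+01] (array([-0.015, -0.049,  0.421]), np.float64(-0.142))
```

Request:
step_arm --pt "-0.015 -0.049 0 -0.1 22" --pt "-0.015 -0.049 0.05 -0.142 22" --pt "-0.015 -0.049 0.1 -0.142 22"

```text
time_s: 15.32
tcp_pos: [0.4878, 0.3131, 0.104]
eef_rot: [-179.9, -0.0, -10.3]
contact_force: [-0.6, -0.0, -3.0]
gripper_width: 0.0316
gripper_force: 25.0
```

```bash
python3 - <<'E'
from h import *
T,im=snap('w_hold2'); print(T[:3,3],r.get_state()['eef_rot'],go(T,(.4884,.3168,.0235),-10))
E
```

```text
[0.48776636 0.31309038 0.10404241] [ 1.79882876e+02  1.30229344e-01 -1.04605127e+01] (array([-0.   , -0.015,  0.322]), np.float64(-0.004))
```

View pics/w_hold2.png

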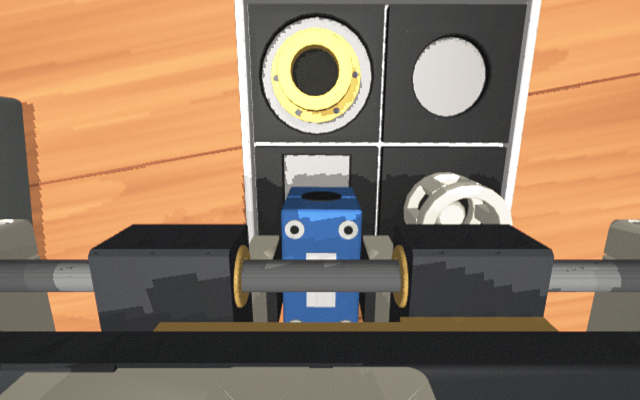

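The cap and guard are both seated in the tray, with the post inside the guard at (452,213). The holder is square above its recess (317,170) and about 3 mm to the right of it.

Request:
step_arm --pt "0 -0.013 0.08 0 22" --pt "0 -0.013 0.16 0 22" --pt "0 -0.013 0.22 0 22" --pt "0 -0.013 0.26 0 22" --pt "0 -0.013 0.285 0 22" --pt "0 -0.013 0.3 0 22" --pt "0 -0.013 0.31 0 22" --pt "0 -0.013 0.318 0 22" --pt "0 -0.013 0.322 0 22" --pt "0 -0.013 0.322 0 22"

```text
time_s: 16.2
tcp_pos: [0.4884, 0.3154, 0.0237]
eef_rot: [-180.0, -0.0, -10.5]
contact_force: [-0.4, -0.2, -1.0]
gripper_width: 0.032
gripper_force: 25.0
```

Request:
step_arm --pt "0 0 0.003 0 22" --pt "0 0 0.006 0 22" --pt "0 0 0.006 0 22"

```text
time_s: 16.45
tcp_pos: [0.4885, 0.3155, 0.0228]
eef_rot: [-180.0, -0.0, -10.5]
contact_force: [-0.8, -0.7, 5.1]
gripper_width: 0.032
gripper_force: 25.0
```

Request:
step_arm --pt "0 0 -0.004 0 48" --pt "0 0 -0.004 0 48" --pt "0 0 -0.004 0 48" --pt "0 0 -0.08 0 48" --pt "0 0 -0.24 0 46" --pt "0 0 -0.4 0 46" --pt "0 0.1 -0.5 0 46" --pt "0.05 0.25 -0.5 0 46" --pt "0.1 0.4 -0.5 0 46" --pt "0.15 0.55 -0.5 0 46" --pt "0.2 0.69 -0.5 0 46" --pt "0.25 0.84 -0.5 0 46"

```text
time_s: 17.45
tcp_pos: [0.5115, 0.0959, 0.1472]
eef_rot: [-180.0, -0.0, -10.5]
contact_force: [0.9, -0.7, 0.5]
gripper_width: 0.046
gripper_force: 0.0
```

Request:
step_arm --pt "0.06 0.15 0 0 46" --pt "0.12 0.3 0 0 46" --pt "0.18 0.45 0 0 46" --pt "0.24 0.6 0 0 46" --pt "0.3 0.75 0 0 46" --pt "0.36 0.9 0 0 46" --pt "0.36 0.9 0 0 46"

```text
time_s: 18.03
tcp_pos: [0.5594, -0.146, 0.1465]
eef_rot: [179.9, 0.0, -10.8]
contact_force: [1.4, 0.1, 1.3]
gripper_width: 0.0458
gripper_force: 0.0
```

```bash
python3 - <<'E'
from h import *
T=tool(); print(T[:3,3],r.get_state()['eef_rot'],go(T,(.618,-.34,.148),-10))
E
```

```text
[ 0.55943925 -0.14599587  0.14650886] [ 1.79937183e+02  1.57804236e-03 -1.07538901e+01] (array([ 0.375,  0.719, -0.005]), np.float64(-0.013))
```

Request:
step_arm --pt "0.07 0.14 0 0 46" --pt "0.14 0.28 0 0 46" --pt "0.21 0.42 0 0 46" --pt "0.28 0.56 0 0 46" --pt "0.34 0.66 0 0 46" --pt "0.375 0.715 0 0 46" --pt "0.375 0.715 0 0 46" --pt "0.375 0.715 0 0 46"

```text
time_s: 18.7
tcp_pos: [0.6182, -0.334, 0.1458]
eef_rot: [-180.0, 0.1, -10.6]
contact_force: [-0.7, -0.3, 0.5]
gripper_width: 0.0459
gripper_force: 0.0
```

```bash
python3 - <<'E'
from h import *
T,im=snap('w_plug'); print(T[:3,3],proj('wrist',(.618,-.34,.048),T),proj('wrist',(.618,-.34,.0),T))
E
```

```text
[ 0.61820297 -0.3339712   0.14583501] [329.57584618 201.49412255] [328.24050561 188.06114388]
```

View pics/w_plug.png

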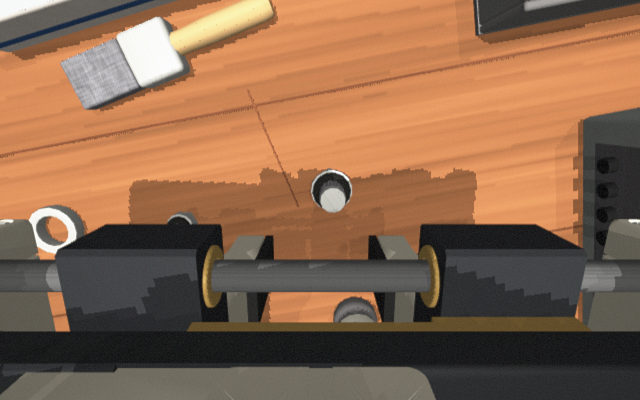

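The shank top is at (333,200), about 9 mm along tool y from the TCP. The slim plug at (180,220) is well outside the fingers.

Request:
step_arm --newtons 25 --pt "0.006 0.034 0.1 0 46" --pt "0.006 0.034 0.22 0 46" --pt "0.006 0.034 0.34 0 46" --pt "0.006 0.034 0.43 0 46" --pt "0.006 0.034 0.475 0 46" --pt "0.006 0.034 0.485 0 46" --pt "0.006 0.034 0.485 0 12" --pt "0.006 0.034 0.485 0 12" --pt "0.006 0.034 0.485 0 12" --pt "0.006 0.034 0.485 0 12" --pt "0.006 0.034 0.485 0 12" --pt "0.006 0.034 0.485 0 12"

```text
time_s: 19.75
tcp_pos: [0.6193, -0.3421, 0.0269]
eef_rot: [180.0, -0.1, -10.5]
contact_force: [-0.1, 1.6, 4.8]
gripper_width: 0.0197
gripper_force: 25.0
```

```bash
python3 - <<'E'
from h import *
s=r.get_state();T=tool(s); print(T[:3,3],s['gripper_width'],s['gripper_force'],go(T,(.5622,.2114,.12),-10))
E
```

```text
[ 0.6192557  -0.34212234  0.02694924] 0.019658313681918897 24.966388642787933 (array([-0.627, -2.135, -0.374]), np.float64(-0.008))
```

Request:
step_arm --pt "0 0 -0.05 0 12" --pt "0 0 -0.15 0 12" --pt "0 0 -0.3 0 12" --pt "0 0 -0.44 0 12" --pt "-0.04 -0.14 -0.44 0 12" --pt "-0.08 -0.28 -0.44 0 12" --pt "-0.13 -0.43 -0.44 0 12" --pt "-0.17 -0.58 -0.44 0 12" --pt "-0.21 -0.73 -0.44 0 12" --pt "-0.26 -0.88 -0.44 0 12" --pt "-0.28 -0.98 -0.44 0 12"

```text
time_s: 20.67
tcp_pos: [0.593, -0.0853, 0.1364]
eef_rot: [-180.0, 0.0, -10.4]
contact_force: [0.2, -0.3, -2.1]
gripper_width: 0.0192
gripper_force: 25.0
```

Request:
step_arm --pt "-0.04 -0.14 0 0 12" --pt "-0.09 -0.29 0 0 12" --pt "-0.13 -0.44 0 0 12" --pt "-0.17 -0.58 0 0 12" --pt "-0.21 -0.73 0 0 12" --pt "-0.26 -0.88 0 0 12" --pt "-0.29 -0.98 0 0 12" --pt "-0.29 -0.98 0 0 12"

```text
time_s: 21.33
tcp_pos: [0.5673, 0.1705, 0.1364]
eef_rot: [-179.9, -0.0, -10.3]
contact_force: [-0.1, 0.1, -0.8]
gripper_width: 0.0192
gripper_force: 25.0
```

```bash
python3 - <<'E'
from h import *
s=r.get_state();T=tool(s); print(T[:3,3],s['gripper_width'],go(T,(.5622,.2114,.11),-10))
E
```

```text
[0.56731907 0.17047868 0.13636239] 0.019218819910104375 (array([-0.049, -0.157,  0.106]), np.float64(-0.005))
```

Request:
step_arm --pt "-0.03 -0.1 0.03 0 12" --pt "-0.049 -0.155 0.1 0 12" --pt "-0.049 -0.155 0.1 0 12" --pt "-0.049 -0.155 0.1 0 12"

```text
time_s: 21.67
tcp_pos: [0.5618, 0.2063, 0.1101]
eef_rot: [179.9, 0.1, -10.4]
contact_force: [0.0, -0.9, -1.2]
gripper_width: 0.0191
gripper_force: 25.0
```

```bash
python3 - <<'E'
from h import *
T,im=snap('w_plug2'); print(T[:3,3],go(T,(.5622,.2114,.0355),-10))
E
```

```text
[0.56179161 0.2062985  0.11012242] (array([-0.002, -0.021,  0.298]), np.float64(-0.007))
```

View pics/w_plug2.png

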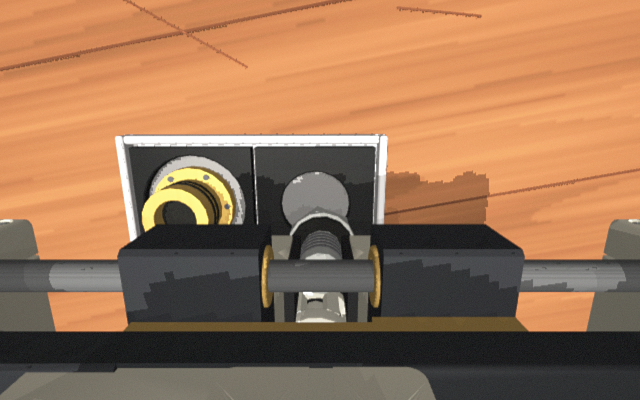

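The plug is upright over the narrow recess (316,197) and about 4 mm to its right. I'm shifting and lowering it.

Request:
step_arm --pt "0 -0.017 0.06 0 12" --pt "0 -0.017 0.13 0 12" --pt "0 -0.017 0.19 0 12" --pt "0 -0.017 0.235 0 12" --pt "0 -0.017 0.262 0 12" --pt "0 -0.017 0.28 0 12" --pt "0 -0.017 0.29 0 12" --pt "0 -0.017 0.297 0 12" --pt "0 -0.017 0.301 0 12" --pt "0 -0.017 0.301 0 12"

```text
time_s: 22.55
tcp_pos: [0.5637, 0.2106, 0.0357]
eef_rot: [-180.0, -0.0, -10.5]
contact_force: [0.1, -0.3, -1.9]
gripper_width: 0.0195
gripper_force: 25.0
```

Request:
step_arm --pt "0 0 0.003 0 12" --pt "0 0 0.006 0 12" --pt "0 0 0.006 0 12"

```text
time_s: 22.8
tcp_pos: [0.5639, 0.2107, 0.0349]
eef_rot: [-180.0, -0.1, -10.5]
contact_force: [-2.0, -0.6, 5.5]
gripper_width: 0.0194
gripper_force: 25.0
```

Request:
step_arm --pt "0 0 -0.004 0 38" --pt "0 0 -0.004 0 38" --pt "0 0 -0.004 0 38" --pt "0 0 -0.08 0 38" --pt "0 0 -0.24 0 38" --pt "0 0 -0.4 0 38" --pt "0 0 -0.56 0 38" --pt "-0.1 -0.1 -0.68 0 38" --pt "-0.15 -0.18 -0.8 0 38" --pt "-0.15 -0.18 -0.8 0 38" --pt "-0.15 -0.18 -0.8 0 38"

```text
time_s: 23.72
tcp_pos: [0.5351, 0.2636, 0.2365]
eef_rot: [-179.8, -0.2, -10.4]
contact_force: [-0.0, 0.4, -1.4]
gripper_width: 0.038
gripper_force: 0.0
```

```bash
python3 - <<'E'
from h import *
T,im=snap('w_end'); print(r.get_state()['time_s'],T[:3,3])
t=eyes.capture('top'); cv2.imwrite('pics/top_end.png',t[:,:,::-1])
d=np.hstack([im[0:300],t[100:400]])[:, :]
a=cv2.resize(im[20:260,140:540],(800,480))[:,:,::-1]; b=cv2.resize(t[110:230,:][:,150:510],(800,267))[:,:,::-1]
cv2.imwrite('pics/end.png',cv2.resize(np.vstack([a,b]),(640,598)))
E
```

```text
23.7667 [0.53511567 0.2635895  0.23651926]
```

View pics/end.png

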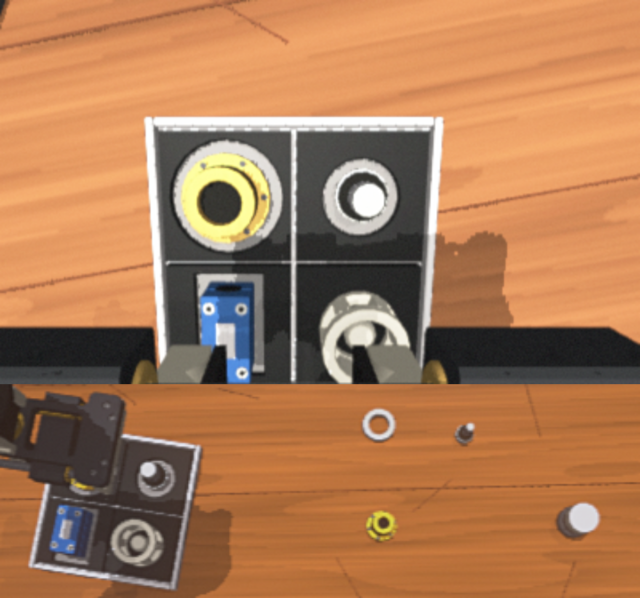

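In the final view all four parts stand in their own inserts: cap (220,200), plug (363,198), holder (227,325) and guard (363,340). The small cap and slim plug are untouched on the bench. Each part's release height equals its pick height plus the insert's floor height, so all four are fully home.

```bash
python3 -c "
from plant import workorder
print(workorder.close_job())"
```

```text
the job is handed in; nothing more can be done
None
```

I put the large cap, guard, holder and thick plug fully home in their inserts, left the small cap and slim plug standing where they were, and handed the job in at about 24 s of the 115 s allowed; it returned no verdict.

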